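# Lay out two glassblowing kits

### The job

Lay out the two kits for the next pieces, one thing to a compartment, in order of use from the red-tagged end of each tray. The blue tray (three compartments) gets the blue glass bar, then the brass mould, then the wood-handled stamp; the yellow tray (two compartments) gets the amber glass bar, then the black graphite former. Stand everything upright on the tray floor and let go, and leave the green bar and the steel mould where they stand.

Things in the scene. Friction and masses are not known exactly. Their poses are not given: they have to be found in the camera images.
- vase_tray: Blue steel tray, 3 compartments in a row, fixed; floor 4 mm thick, rim and white partitions 15 mm high, 4 mm thick. Origin: centre of the underside, on the bench; z up; x along the row, -x towards the end with the flat red tag (60 mm wide, sticking out 13 mm). Outside 208 x 112 mm (x, y); compartments 64 x 104 mm inside, centred at x = -68, 0 and +68 mm, y = 0; the one by the tag is at x = -68 mm.
- bowl_tray: Yellow steel tray, 2 compartments in a row, fixed; floor 4 mm thick, rim and white partitions 15 mm high, 4 mm thick. Origin: centre of the underside, on the bench; z up; x along the row, -x towards the end with the flat red tag (60 mm wide, sticking out 13 mm). Outside 140 x 112 mm (x, y); compartments 64 x 104 mm inside, centred at x = -34 and +34 mm, y = 0; the one by the tag is at x = -34 mm.
- blue_bar_center (a point): Blue glass colour bar, a plain cylinder 30 mm in diameter, 50 mm high, about 90 g. Stands upright, round about the vertical; the point is its centre, half-way up.
- brass_mould_center (a point): Brass (golden yellow) optic mould, a round open-topped cup 44 mm in diameter, 40 mm high, ribbed inside, about 250 g. Stands upright, round about the vertical; the point is its centre, half-way up.
- stamp_center (a point): Stamp with a round copper foot 36 mm in diameter and 12 mm high and an upright round wooden handle 24 mm in diameter above it, 70 mm high in all (straight up to 62 mm), about 150 g. Stands upright, round about the vertical; the point is its centre, half-way up.
- amber_bar_center (a point): Amber (orange) glass colour bar, a plain cylinder 30 mm in diameter, 50 mm high, about 90 g. Stands upright, round about the vertical; the point is its centre, half-way up.
- former_center (a point): Black graphite former, a cylinder 38 mm in diameter with a domed top, 48 mm high in all (straight up to 36 mm), about 95 g. Stands upright, round about the vertical; the point is its centre, half-way up.
- green_bar_center (a point): Green glass colour bar, same size as the blue one; not wanted, stays where it is. Stands upright, round about the vertical; the point is its centre, half-way up.
- steel_mould_center (a point): Steel (silver grey) optic mould, same size as the brass one; not wanted, stays where it is. Stands upright, round about the vertical; the point is its centre, half-way up. The stock stands in two rows about 140 mm apart (85 mm from one to the next), mixed with a low wax tin; a fixed 10 mm thick steel rod lies between the rows.
Mind the look-alikes: they are no part of the job. Of the things that look like the part that bears former_center, the smallest one is meant.

How it is judged (in metres and radians):
At the end, for the whole second after the job is handed in: Each thing stands in its compartment (centre within 20 mm along, 40 mm across the tray; foot within 4 mm of the floor), upright within 0.15 rad, at rest: from the tag, blue bar, mould, stamp in blue; amber bar, former in yellow. Green bar and steel mould within 15 mm of their start (x of blue_bar_center in the frame of vase_tray between -0.088 and -0.048 m and y of blue_bar_center in the frame of vase_tray between -0.04 and 0.04 m and z of blue_bar_center in the frame of vase_tray between 0.025 and 0.033 m and angle between each of blue_bar_center, brass_mould_center, stamp_center, amber_bar_center, former_center's own z axis and vertical below 0.15 rad and linear speed of each of blue_bar, brass_mould, stamp, amber_bar, former below 0.02 m/s and x of brass_mould_center in the frame of vase_tray between -0.02 and 0.02 m and y of brass_mould_center in the frame of vase_tray between -0.04 and 0.04 m and z of brass_mould_center in the frame of vase_tray between 0.02 and 0.028 m and x of stamp_center in the frame of vase_tray between 0.048 and 0.088 m and y of stamp_center in the frame of vase_tray between -0.04 and 0.04 m and z of stamp_center in the frame of vase_tray between 0.035 and 0.043 m and x of amber_bar_center in the frame of bowl_tray between -0.054 and -0.014 m and y of amber_bar_center in the frame of bowl_tray between -0.04 and 0.04 m and z of amber_bar_center in the frame of bowl_tray between 0.025 and 0.033 m and x of former_center in the frame of bowl_tray between 0.014 and 0.054 m and y of former_center in the frame of bowl_tray between -0.04 and 0.04 m and z of former_center in the frame of bowl_tray between 0.024 and 0.032 m and distance of each of green_bar_center, steel_mould_center from where it was at the start of the episode below 0.015 m); the robot touches nothing.
It fails at once if the green bar or the steel mould is moved more than 30 mm or knocked over (distance of any of green_bar_center, steel_mould_center from where it was at the start of the episode above 0.03 m or angle between any of green_bar_center, steel_mould_center's own z axis and vertical above 0.5 rad).
It also fails if it takes over 128 s, if anything falls off the work surface, if the arm or the gripper's body presses on something with over 40 N, if the wrist force passes 120 N, or if a joint passes its speed limit or range.

### The arm

A 6-joint arm with a two-finger parallel gripper is mounted at the origin on the work surface. World frame = base frame: x ahead of the robot, y to its left, z up, the work surface at z = 0. Lengths are in mm, angles in rad, forces in N, time in s.
With the tool pointing down it reaches from about 375 to 900 mm from the base axis. Payload 3.1 kg.
Tool frame: the origin (TCP) lies midway between the tips of the shut fingers; the grasp point (between the pads) lies r.grip_depth behind it (r.grip_depth is the distance from the TCP to the grasp point, in mm); z points along the fingers, x is the direction in which the jaws open and shut, and the axes are right-handed (so a half turn about z gives the same grasp; the last joint's range is limited). The gripper opens to 87 mm and grips with 3 to 60 N. Pads are 19 mm wide; open, the fingers measure 117 mm over their backs; the gripper's body (75 mm by 190 mm) begins 51 mm behind the grasp point.
Start: joints at [-1.3, 0.527, 1.433, -0, 1.181, -0.178], TCP at [271.196, -563.071, 222.548] pointing down, gripper open.
Joint ranges: [-3.08, 3.08], [-0.75, 2.2], [0.22, 2.44], [-1.43, 4.57], [0, 2.65], [-2.85, 2.85]. Speed limits (rad/s): [2.79, 2.79, 3.14, 3.14, 3.14, 3.14].

### API

Orientations are given as [roll, pitch, yaw] about the fixed x, y, z axes, in that order (R = Rz(yaw) Ry(pitch) Rx(roll)).
In Python, from station import r gives the robot as it stands.
- The arm moves only by the tool apply_moves, never from a script. Its argument "motion" is a list of rows, each a list of 7 numbers: the shift along the tool's x, y, z in cm, then the turn, a rotation vector about the tool's x, y, z in degrees, then the closure in counts, from 0 (fully open) to 255 (shut). A call has 1 to 5 rows; each row is the pose to reach, as a shift and turn from the pose measured when the call began, along the tool's axes at that moment; what a row does not reach only later rows make up. A row lasts 1/12 s, in which the tool goes at most 41.7 mm and 7.16 degrees, less where a joint would pass 70% of its speed; a pose out of reach is approached as far as the arm can. A call with a gripper value outside its range is refused whole. The fingers move at their own pace and stop on an object; the grip force is fixed at half the most. Time passes only in rows, so rows that repeat a pose let the fingers close. It gives the time, the measured TCP pose, the force and the opening at its end, in the units of the state.
- r.observe(): the state, without advancing time (a new reading comes with each control period).
- r.snapshot(name): name is "side" or "top" or "wrist"; returns (picture, depth): 480x640x3 uint8, blue, green, red; 480x640 float32, mm along the optical axis (not along the pixel's ray), 0 where there is no reading.
- r.camera_model(name): a dict with "camera_matrix" (3x3 intrinsics, pixels), "extrinsics" (4x4, takes a point from world to camera coordinates). Camera axes: x right, y up, looking along -z (the intrinsics and any distortion apply to the point x, -y, -z); pixel columns grow to the right and rows downward; lengths in mm; the calibration is good to about 2 mm. A picture is of the moment at which its call begins: read the wrist's pose just before it. camera_model takes no time and is no camera call; for the wrist camera it gives the pose at the moment of the call.
- r.job_done(): hands the job in, once; it reports no verdict.
The state is a dict: "time_s": time; "joints": joint angles; "dq": joint speeds; "joint_torque": joint torques, N m; "position": TCP position; "eef_rot": TCP orientation; "force": force on the tool from outside, world axes, zero at the start; "moment": the same for the moment, N m; "width": finger opening in mm.
Only numpy, scipy, OpenCV 4.12 (cv2) and the standard library are available. Lean on these libraries where they do the work, as an engineer would, in place of code of your own. Each camera call takes 0.05 s, during which the arm holds its last target.

## Working session

There is one attempt and no reset: what is moved stays moved. The work goes in short steps, Python scripts to look and compute and a tool call to move; the robot and the scene stay as the last step left them, time stands still between calls to the robot, and variables do not carry over. Pictures are saved under pics/ and viewed, and the job is handed in when it is done.

Besides the shell and the picture viewer there is one more tool, called after "Emit:" by a JSON object that holds its "op" and its "data", one argument or row to a line. apply_moves: Moves the arm, as the interface text tells. Its arguments: {"type":"object","properties":{"motion":{"type":"array"}},"required":["motion"]}

```bash
ls; mkdir -p pics; python3 - <<'E'
from station import r
import cv2,numpy as np
s=r.observe();print(s, r.grip_depth)
for n in ("top","side"):
    p,d=r.snapshot(n);cv2.imwrite(f"pics/{n}0.png",p);np.save(f"pics/{n}0.npy",d)
    c=r.camera_model(n);print(n,c)
E
```

```text
pics
{'time_s': 0.0, 'joints': array([-1.30049867e+00,  5.28478408e-01,  1.43387321e+00, -3.23179185e-05,
        1.18138713e+00, -1.78532323e-01]), 'dq': array([ 0.00089606, -0.00177199,  0.00074789, -0.00010876, -0.00150863,
        0.00085118]), 'joint_torque': array([ 7.97986104e-04, -4.40042818e+01, -1.76588792e+01,  6.33742777e-02,
        5.83713397e-02, -1.57520244e-04]), 'position': array([ 271.00017267, -562.39473839,  221.57336121]), 'eef_rot': array([-3.14124094e+00,  2.11728584e-03, -1.12195368e+00]), 'force': array([0.34612939, 0.84692845, 0.79948868]), 'moment': array([ 0.02715536, -0.03726217,  0.00794123]), 'width': 86.81820059489053} 18.700000000000003
top {'camera_matrix': array([[537.59240041,   0.        , 317.23655424],
       [  0.        , 537.59240041, 237.91022337],
       [  0.        ,   0.        ,   1.        ]]), 'extrinsics': array([[ 2.63659882e-02, -9.99449955e-01,  2.01152419e-02,
        -1.74677256e+01],
       [ 9.91800649e-01,  2.86706664e-02,  1.24537008e-01,
        -5.32232622e+02],
       [-1.25045224e-01,  1.66667687e-02,  9.92011044e-01,
        -9.77217283e+02],
       [ 0.00000000e+00,  0.00000000e+00,  0.00000000e+00,
         1.00000000e+00]])}
side {'camera_matrix': array([[450.74926459,   0.        , 314.52164555],
       [  0.        , 450.74926459, 237.97460989],
       [  0.        ,   0.        ,   1.        ]]), 'extrinsics': array([[ 9.16136327e-01, -4.00858048e-01, -2.65613919e-03,
        -4.81862643e+02],
       [ 3.06755257e-01,  6.96773900e-01,  6.48388266e-01,
        -1.96596062e+02],
       [-2.58060926e-01, -5.94826830e-01,  7.61305196e-01,
        -6.76398879e+02],
       [ 0.00000000e+00,  0.00000000e+00,  0.00000000e+00,
         1.00000000e+00]])}
```

View pics/top0.png

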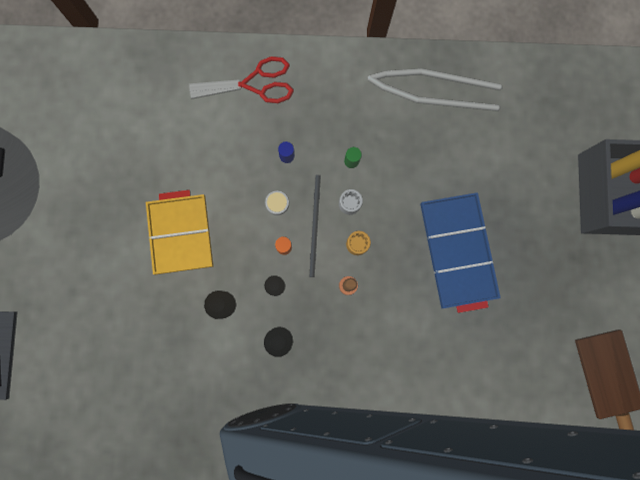

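View pics/side0.png

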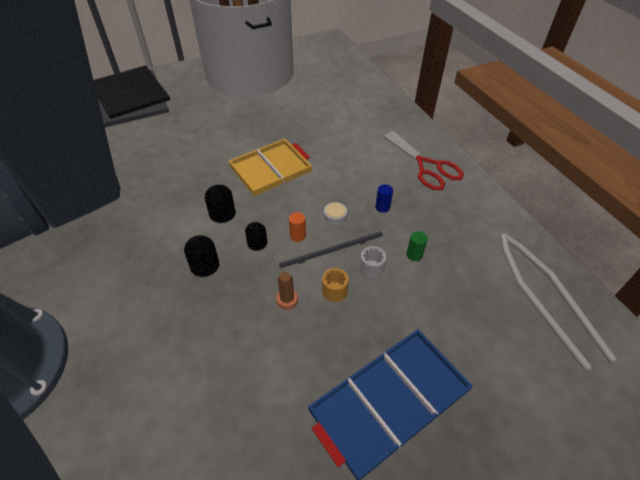

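The top view shows the blue bar (286,151), green (353,157), wax tin (276,202), steel mould (350,201), amber (283,245), brass (358,242) and stamp (349,285). The small former is at (275,285), with larger look-alikes at (220,304) and (278,341). The blue tray's tag is at (472,307) and the yellow tray's at (174,194).

```bash
cat > h.py <<'E'
import numpy as np,cv2
from station import r
def world(cam,u,v,d):
    K,E=cam["camera_matrix"],cam["extrinsics"]
    x=(u-K[0,2])/K[0,0]*d;y=(v-K[1,2])/K[1,1]*d
    P=np.stack([x,-y,-d],-1)
    return (P-E[:3,3])@E[:3,:3]
def ray(cam,u,v,z):
    o=world(cam,0.,0.,0.);p=world(cam,np.float64(u),np.float64(v),1000.)
    t=(z-o[2])/(p[2]-o[2]);return o+t*(p-o)
def cloud(cam,d):
    v,u=np.mgrid[0:480,0:640].astype(float);return world(cam,u,v,d.astype(float))
E
python3 - <<'E'
from h import *
np.set_printoptions(precision=1,suppress=True)
for n,pts in (("top",dict(blue=(286,151,50),green=(353,157,50),tin=(276,202,0),steel=(350,201,40),amber=(283,245,50),brass=(358,242,40),former=(275,285,48),stamp=(349,285,70),bigA=(220,304,0),bigB=(278,341,0))),
 ("side",dict(blue=(385,198,50),green=(417,245,50),tin=(335,211,0),steel=(373,261,40),amber=(298,227,50),brass=(335,284,40),former=(256,236,48),stamp=(287,289,70),bigA=(220,203,0),bigB=(201,255,0)))):
    cam=r.camera_model(n);d=np.load(f"pics/{n}0.npy");C=cloud(cam,d)
    print(n,"table z",np.median(C[300:310,300:310,2] if n=="top" else C[320:330,230:240,2]))
    for k,(u,v,h) in pts.items():
        w=C[v-24:v+25,u-24:u+25];dd=d[v-24:v+25,u-24:u+25]
        m=((w[...,2]>8)&(dd>0)).astype(np.uint8)
        _,lab=cv2.connectedComponents(m)
        l=np.bincount(lab[20:29,20:29][m[20:29,20:29]>0]).argmax()
        p=w[lab==l]; zt=np.percentile(p[:,2],97); q=p[p[:,2]>zt-5]
        lo,hi=q[:,:2].min(0),q[:,:2].max(0)
        print(k,len(p),"ztop",round(zt,1),"mean",q.mean(0),"mid",(lo+hi)/2,"ext",hi-lo)
p=cv2.imread("pics/top0.png");cam=r.camera_model("top");hsv=cv2.cvtColor(p,cv2.COLOR_BGR2HSV)
for nm,lo,hi,rx in (("blue",(100,120,60),(125,255,255),(400,520)),("yellow",(15,120,80),(35,255,255),(130,230)),("red",(170,150,80),(180,255,255),(0,640)),("red0",(0,200,80),(3,255,255),(0,640))):
    m=cv2.inRange(hsv,lo,hi);m[:, :rx[0]]=0;m[:,rx[1]:]=0;
    if nm in("blue","yellow"): m=cv2.morphologyEx(m,cv2.MORPH_CLOSE,np.ones((9,9)))
    m[:180]=0;m[330:]=0
    cs,_=cv2.findContours(m,0,2)
    for c in cs:
        if cv2.contourArea(c)<60: continue
        z=15 if nm in("blue","yellow") else 2
        W=np.array([ray(cam,u,v,z)[:2] for u,v in c[:,0]],np.float32)
        print(nm,cv2.contourArea(c),cv2.minAreaRect(W))
E
```

```text
top table z 0.14146479948761365
blue 271 ztop 52.6 mean [699.2  61.   50. ] mid [699.6  61. ] ext [27.9 26.9]
green 269 ztop 52.5 mean [692.4 -66.7  50. ] mid [692.6 -66.7] ext [28.  28.4]
tin 443 ztop 22.3 mean [602.2  77.   19.6] mid [602.6  77.1] ext [45.5 44.5]
steel 2 ztop 9.0 mean [610.9 -66.    8.7] mid [610.9 -66. ] ext [2.1 1.9]
amber 232 ztop 52.9 mean [518.2  60.6  50.3] mid [518.2  61.2] ext [28.2 27.8]
brass 3 ztop 8.5 mean [535.3 -86.4   8.2] mid [535.  -86.7] ext [2.  1.9]
former 333 ztop 49.1 mean [442.   75.4  46.5] mid [441.7  74.6] ext [29.5 29.4]
stamp 268 ztop 72.9 mean [447.2 -64.2  70.5] mid [447.2 -64.9] ext [16.3 18.2]
bigA 713 ztop 67.1 mean [404.7 174.   64.6] mid [405.5 174.5] ext [34.1 37.7]
bigB 683 ztop 66.9 mean [339.5  63.8  64.3] mid [340.1  62.8] ext [35.3 35.5]
side table z 0.48702524032795713
blue 367 ztop 52.4 mean [698.4  59.9  50.8] mid [698.8  60.4] ext [29.3 28.1]
green 432 ztop 52.5 mean [691.6 -67.9  50.8] mid [691.5 -67.4] ext [29.4 29.9]
tin 402 ztop 22.0 mean [601.4  75.   20. ] mid [601.6  76.1] ext [43.9 46.6]
steel 666 ztop 41.8 mean [605.6 -65.7  40.1] mid [605.9 -65.2] ext [42.9 43.5]
amber 403 ztop 52.3 mean [517.1  59.1  50.8] mid [517.7  59.9] ext [29.3 29.8]
brass 692 ztop 41.9 mean [526.5 -81.9  40.1] mid [527.3 -81.4] ext [44.  44.1]
former 484 ztop 48.9 mean [441.8  71.9  46.9] mid [442.   71.9] ext [27.4 31.1]
stamp 571 ztop 71.4 mean [446.8 -66.6  69.9] mid [447.4 -66.7] ext [20.6 21. ]
bigA 889 ztop 66.5 mean [404.3 170.5  64.5] mid [404.7 171.2] ext [36.8 39.8]
bigB 1066 ztop 66.4 mean [339.8  60.7  64.5] mid [339.5  61.7] ext [37.5 38.8]
blue 6097.0 ((520.3023681640625, -276.51422119140625), (205.66139221191406, 113.68956756591797), 11.413138389587402)
yellow 4239.5 ((535.4423828125, 261.6611022949219), (141.2470245361328, 113.14676666259766), 9.428365707397461)
```

```bash
cat > g.py <<'E'
import sys;from h import *
from scipy.spatial.transform import Rotation as R
np.set_printoptions(precision=2,suppress=True)
# usage: g.py x,y,z x,y,z ... (world mm, tool down, yaw -79.6deg)
s=r.observe();R0=R.from_euler('xyz',s["eef_rot"]);p=s["position"]
Rt=R.from_euler('xyz',[np.pi,0,np.radians(-79.6)])
print(round(s["time_s"],2),p,"w",round(s["width"],1),"F",s["force"],"turn",(R0.inv()*Rt).as_rotvec(degrees=True))
for a in sys.argv[1:]:
    t=np.array([float(x) for x in a.split(",")]);print(a,"->",R0.inv().apply(t-p)/10)
E
python3 g.py 447,-66,130
```

```text
0.1 [ 271.02 -562.44  221.67] w 86.8 F [-0.34 -0.32 -0.32] turn [-0.    0.11 15.32]
447,-66,130 -> [-37.07 -37.39   9.25]
```

Emit:
{"op": "apply_moves", "data": {
  "motion": [
    [-37.1, -37.4, 9.2, 0, 0.1, 15.3, 70],
    [-37.1, -37.4, 9.2, 0, 0.1, 15.3, 70],
    [-37.1, -37.4, 9.2, 0, 0.1, 15.3, 70],
    [-37.1, -37.4, 9.2, 0, 0.1, 15.3, 70],
    [-37.1, -37.4, 9.2, 0, 0.1, 15.3, 70]
  ]
}}

```text
time_s: 0.52
position: [339.6, -367.5, 186.2]
eef_rot: [3.142, 0.001, -1.39]
force: [-0.8, -0.2, 0.3]
width: 65.6
```

```bash
python3 g.py 447,-66,130
```

```text
0.52 [ 339.59 -367.54  186.17] w 65.6 F [-0.79 -0.19  0.34] turn [ 0.    0.05 -0.04]
447,-66,130 -> [-27.73 -15.99   5.64]
```

Emit:
{"op": "apply_moves", "data": {
  "motion": [
    [-27.7, -16, 5.6, 0, 0, 0, 70],
    [-27.7, -16, 5.6, 0, 0, 0, 70],
    [-27.7, -16, 5.6, 0, 0, 0, 70],
    [-27.7, -16, 5.6, 0, 0, 0, 70],
    [-27.7, -16, 5.6, 0, 0, 0, 70]
  ]
}}

```text
time_s: 0.93
position: [408.3, -174.3, 150.5]
eef_rot: [3.141, 0.001, -1.391]
force: [1.2, 0.1, 0.3]
width: 63.5
```

```bash
python3 g.py 447,-66,130
```

```text
0.93 [ 408.27 -174.26  150.46] w 63.5 F [1.23 0.13 0.27] turn [ 0.01  0.06 -0.08]
447,-66,130 -> [-9.96 -5.75  2.06]
```

Emit:
{"op": "apply_moves", "data": {
  "motion": [
    [-10, -5.8, 2.1, 0, 0, 0, 70],
    [-10, -5.8, 2.1, 0, 0, 0, 70],
    [-10, -5.8, 2.1, 0, 0, 0, 70],
    [-10, -5.8, 2.1, 0, 0, 0, 70],
    [-10, -5.8, 2.1, 0, 0, 0, 70]
  ]
}}

```text
time_s: 1.35
position: [447.2, -63.5, 129.1]
eef_rot: [3.14, 0.002, -1.386]
force: [-0.6, -0.8, 0.1]
width: 62.9
```

```bash
python3 g.py 447,-66,23; python3 - <<'E'
from h import *
p,d=r.snapshot("wrist");cv2.imwrite("pics/w1.png",p)
p,d=r.snapshot("side");cv2.imwrite("pics/s1.png",p)
E
```

```text
1.35 [447.22 -63.49 129.06] w 62.9 F [-0.62 -0.79  0.12] turn [0.09 0.1  0.2 ]
447,-66,23 -> [ 0.26  0.05 10.61]
```

View pics/w1.png

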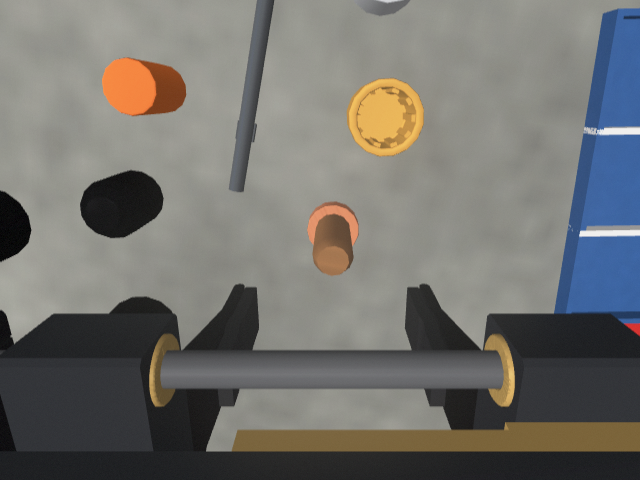

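View pics/s1.png

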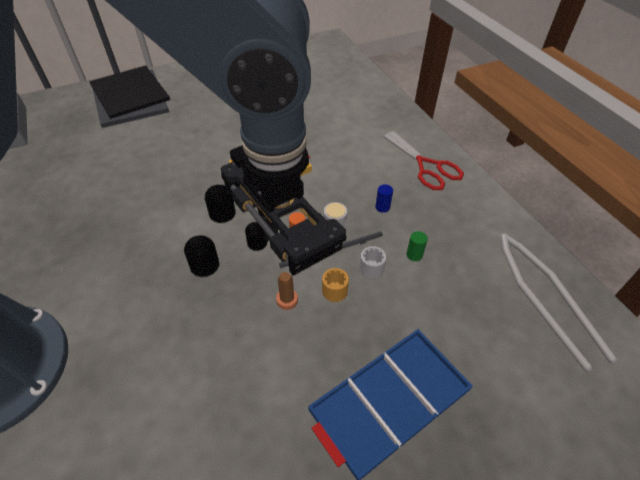

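The wrist view shows the stamp head at (333,260), centred between the fingertips at x=258 and x=407. The side view agrees, so I'm going down to grasp it.

Emit:
{"op": "apply_moves", "data": {
  "motion": [
    [0.3, 0, 5, 0, 0, 0, 70],
    [0.3, 0, 8, 0, 0, 0, 70],
    [0.3, 0, 10.6, 0, 0, 0, 70],
    [0.3, 0, 10.6, 0, 0, 0, 70],
    [0.3, 0, 10.6, 0, 0, 0, 70]
  ]
}}

```text
time_s: 1.87
position: [447.1, -70.1, 22.9]
eef_rot: [3.139, 0.002, -1.393]
force: [-1.0, -1.0, 0.4]
width: 62.9
```

Emit:
{"op": "apply_moves", "data": {
  "motion": [
    [0, 0, 0, 0, 0, 0, 255],
    [0, 0, 0, 0, 0, 0, 255],
    [0, 0, 0, 0, 0, 0, 255],
    [0, 0, 0, 0, 0, 0, 255],
    [0, 0, 0, 0, 0, 0, 255]
  ]
}}

```text
time_s: 2.28
position: [447.7, -70.3, 23.9]
eef_rot: [3.141, 0.001, -1.393]
force: [0.4, -0.2, 0.2]
width: 37.7
```

```bash
python3 g.py 447,-66,23 447,-66,125 587,-263,125
```

```text
2.28 [447.73 -70.29  23.93] w 37.7 F [ 0.4  -0.18  0.23] turn [ 0.04  0.06 -0.22]
447,-66,23 -> [-0.44 -0.    0.09]
447,-66,125 -> [ -0.45   0.   -10.11]
587,-263,125 -> [ 21.42 -10.29 -10.14]
```

Emit:
{"op": "apply_moves", "data": {
  "motion": [
    [-0.4, 0, 0, 0, 0, 0, 255],
    [-0.4, 0, 0, 0, 0, 0, 255],
    [-0.4, 0, 0, 0, 0, 0, 255],
    [-0.4, 0, 0, 0, 0, 0, 255],
    [-0.4, 0, 0, 0, 0, 0, 255]
  ]
}}

```text
time_s: 2.7
position: [446.7, -65.7, 24.4]
eef_rot: [3.141, 0.002, -1.393]
force: [0.0, 2.4, 5.6]
width: 23.5
```

```bash
python3 g.py 447,-66,80 447,-66,125 587,-263,125
```

```text
2.7 [446.75 -65.75  24.37] w 23.5 F [0.02 2.44 5.57] turn [ 0.06  0.09 -0.21]
447,-66,80 -> [ 0.02 -0.01 -5.56]
447,-66,125 -> [  0.01  -0.01 -10.06]
587,-263,125 -> [ 21.88 -10.3  -10.11]
```

Emit:
{"op": "apply_moves", "data": {
  "motion": [
    [0, 0, -3, 0, 0, 0, 255],
    [0, 0, -6, 0, 0, 0, 255],
    [4, -1.9, -7, 0, 0, 0, 255],
    [8, -3.8, -7, 0, 0, 0, 255],
    [12, -5.7, -7, 0, 0, 0, 255]
  ]
}}

```text
time_s: 3.12
position: [520.0, -167.4, 95.4]
eef_rot: [-3.141, 0.0, -1.391]
force: [0.3, -0.8, -2.1]
width: 23.2
```

```bash
python3 g.py  587,-263,90
```

```text
3.12 [ 520.02 -167.41   95.4 ] w 23.2 F [ 0.31 -0.75 -2.11] turn [-0.03  0.02 -0.12]
587,-263,90 -> [10.6  -4.88  0.54]
```

Emit:
{"op": "apply_moves", "data": {
  "motion": [
    [4, -2, 0.5, 0, 0, 0, 255],
    [8, -3.8, 0.5, 0, 0, 0, 255],
    [10.6, -4.9, 0.5, 0, 0, 0, 255],
    [10.6, -4.9, 0.5, 0, 0, 0, 255],
    [10.6, -4.9, 0.5, 0, 0, 0, 255]
  ]
}}

```text
time_s: 3.53
position: [587.7, -264.7, 89.6]
eef_rot: [-3.141, 0.0, -1.393]
force: [-0.6, 0.5, -1.1]
width: 23.3
```

```bash
python3 g.py  587,-263,90 587,-263,30; python3 - <<'E'
from h import *
p,d=r.snapshot("side");cv2.imwrite("pics/s2.png",p)
p,d=r.snapshot("top");cv2.imwrite("pics/t2.png",p)
E
```

```text
3.53 [ 587.66 -264.72   89.57] w 23.3 F [-0.61  0.48 -1.13] turn [-0.04  0.01 -0.23]
587,-263,90 -> [-0.18  0.03 -0.04]
587,-263,30 -> [-0.18  0.04  5.96]
```

View pics/s2.png

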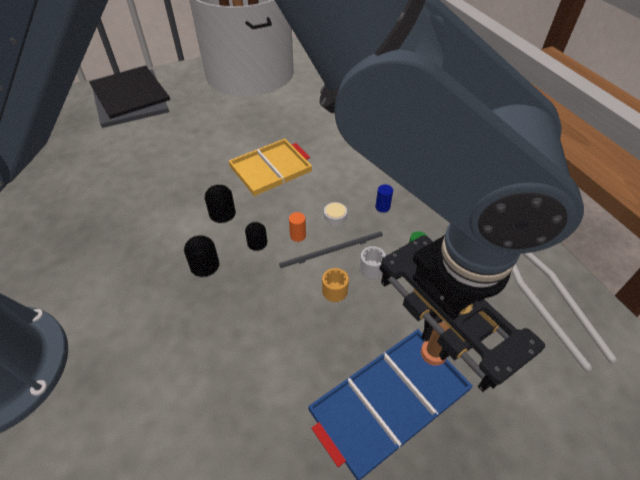

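The stamp is held upright with its foot at (434,352), over the far compartment. I'll lower it now.

Emit:
{"op": "apply_moves", "data": {
  "motion": [
    [-0.1, 0, 3, 0, 0, 0, 255],
    [-0.1, 0, 5, 0, 0, 0, 255],
    [-0.1, 0, 5.8, 0, 0, 0, 255],
    [-0.1, 0, 6, 0, 0, 0, 255],
    [-0.1, 0, 6, 0, 0, 0, 255]
  ]
}}

```text
time_s: 4.05
position: [584.3, -258.8, 29.0]
eef_rot: [3.138, 0.005, -1.39]
force: [0.0, 0.5, -0.9]
width: 23.5
```

Emit:
{"op": "apply_moves", "data": {
  "motion": [
    [0, 0, 0, 0, 0, 0, 255],
    [0, 0, 0.1, 0, 0, 0, 255],
    [0, 0, 0.1, 0, 0, 0, 120],
    [0, 0, 0.1, 0, 0, 0, 120],
    [0, 0, 0.1, 0, 0, 0, 120]
  ]
}}

```text
time_s: 4.47
position: [584.7, -259.1, 28.6]
eef_rot: [3.139, 0.004, -1.39]
force: [0.2, -0.1, 0.5]
width: 35.6
```

```bash
python3 g.py  587,-263,140
```

```text
4.47 [ 584.73 -259.14   28.58] w 35.6 F [ 0.2  -0.08  0.52] turn [ 0.17  0.23 -0.04]
587,-263,140 -> [  0.38  -0.12 -11.14]
```

Emit:
{"op": "apply_moves", "data": {
  "motion": [
    [0, 0, -3, 0, 0, 0, 100],
    [0, 0, -7, 0, 0, 0, 100],
    [0, 0, -10, 0, 0, 0, 70],
    [-4, 0, -11, 0, 0, 0, 70],
    [-8, 2, -11, 0, 0, 0, 70]
  ]
}}

```text
time_s: 4.88
position: [559.0, -189.7, 143.6]
eef_rot: [-3.132, -0.005, -1.392]
force: [0.5, 1.2, -1.2]
width: 61.1
```

```bash
python3 g.py  527,-81.5,130
```

```text
4.88 [ 558.99 -189.66  143.65] w 61.1 F [ 0.48  1.23 -1.25] turn [-0.56 -0.3  -0.18]
527,-81.5,130 -> [-11.22   1.24   1.29]
```

Emit:
{"op": "apply_moves", "data": {
  "motion": [
    [-4, 0.4, 1.2, -0.5, -0.3, -0.2, 70],
    [-8, 0.8, 1.2, -0.5, -0.3, -0.2, 70],
    [-11.2, 1.2, 1.3, -0.5, -0.3, -0.2, 70],
    [-11.2, 1.2, 1.3, -0.5, -0.3, -0.2, 70],
    [-11.2, 1.2, 1.3, -0.5, -0.3, -0.2, 70]
  ]
}}

```text
time_s: 5.3
position: [526.9, -80.0, 130.4]
eef_rot: [-3.141, -0.0, -1.386]
force: [0.3, -0.4, -0.0]
width: 63.1
```

```bash
python3 - <<'E'
from h import *
p,d=r.snapshot("wrist");cv2.imwrite("pics/w3.png",p)
p,d=r.snapshot("side");cv2.imwrite("pics/s3.png",p)
E
python3 g.py  527,-81.5,8
```

```text
5.4 [528.69 -82.39 130.48] w 62.9 F [ 0.75 -0.38  0.73] turn [-0.18 -0.09  0.03]
527,-81.5,8 -> [-0.14  0.19 12.25]
```

View pics/w3.png

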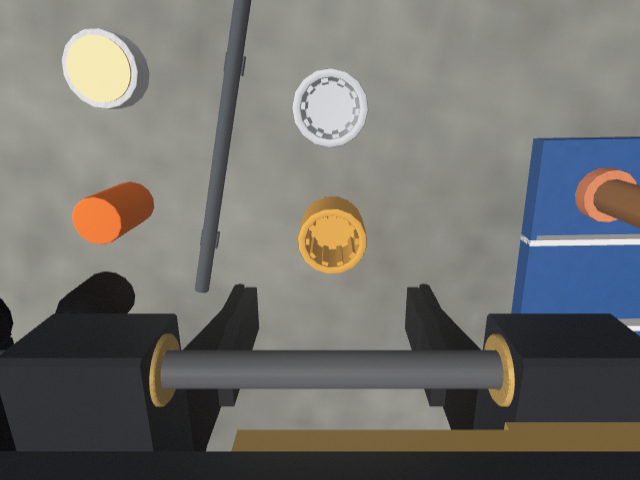

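View pics/s3.png

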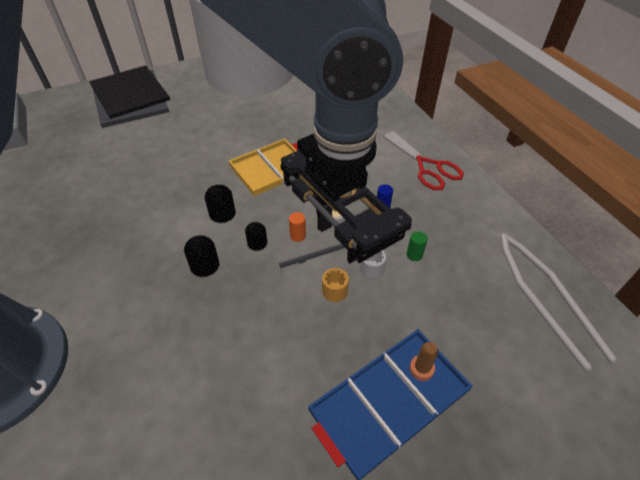

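The stamp stands upright in the far compartment at (423,370), and the brass mould is centred in the jaws at wrist pixel (332,240). Going down.

Emit:
{"op": "apply_moves", "data": {
  "motion": [
    [-0.1, 0.1, 4, 0, 0, 0, 70],
    [-0.1, 0.2, 8, 0, 0, 0, 70],
    [-0.1, 0.2, 11, 0, 0, 0, 70],
    [-0.1, 0.2, 12.2, 0, 0, 0, 70],
    [-0.1, 0.2, 12.2, 0, 0, 0, 70]
  ]
}}

```text
time_s: 5.82
position: [525.8, -82.7, 5.8]
eef_rot: [3.14, 0.001, -1.391]
force: [-0.5, -0.6, -0.8]
width: 63.0
```

```bash
python3 g.py  527,-81.5,8
```

```text
5.82 [525.82 -82.74   5.77] w 63.0 F [-0.5  -0.58 -0.76] turn [ 0.06  0.05 -0.08]
527,-81.5,8 -> [-0.1  -0.14 -0.22]
```

Emit:
{"op": "apply_moves", "data": {
  "motion": [
    [-0.1, -0.1, -0.2, 0, 0, 0, 120],
    [-0.1, -0.1, -0.2, 0, 0, 0, 255],
    [-0.1, -0.1, -0.2, 0, 0, 0, 255],
    [-0.1, -0.1, -0.2, 0, 0, 0, 255],
    [-0.1, -0.1, -0.2, 0, 0, 0, 255]
  ]
}}

```text
time_s: 6.23
position: [527.8, -81.8, 9.4]
eef_rot: [-3.14, -0.001, -1.391]
force: [-0.4, 0.2, 5.7]
width: 42.6
```

Emit:
{"op": "apply_moves", "data": {
  "motion": [
    [0, 0, 0, 0, 0, 0, 255],
    [0, 0, -3, 0, 0, 0, 255],
    [0, 0, -6, 0, 0, 0, 255],
    [2, 0, -7, 0, 0, 0, 255],
    [5, 0, -7, 0, 0, 0, 255]
  ]
}}

```text
time_s: 6.65
position: [537.1, -129.4, 82.4]
eef_rot: [-3.137, -0.002, -1.387]
force: [0.3, -0.2, -2.1]
width: 42.4
```

```bash
python3 g.py  520,-277,78
```

```text
6.65 [ 537.09 -129.42   82.38] w 42.4 F [ 0.27 -0.22 -2.13] turn [-0.25 -0.11  0.15]
520,-277,78 -> [14.19  4.38  0.45]
```

Emit:
{"op": "apply_moves", "data": {
  "motion": [
    [4, 1.2, 0.4, 0, 0, 0, 255],
    [8, 2.4, 0.4, 0, 0, 0, 255],
    [12, 3.6, 0.4, 0, 0, 0, 255],
    [14.2, 4.4, 0.4, 0, 0, 0, 255],
    [14.2, 4.4, 0.4, 0, 0, 0, 255]
  ]
}}

```text
time_s: 7.07
position: [520.1, -283.6, 78.9]
eef_rot: [-3.135, -0.007, -1.392]
force: [1.0, -0.3, -1.9]
width: 42.6
```

```bash
python3 - <<'E'
from h import *
p,d=r.snapshot("side");cv2.imwrite("pics/s4.png",p)
p,d=r.snapshot("top");cv2.imwrite("pics/t4.png",p)
E
python3 g.py  520,-277,14
```

```text
7.17 [ 519.07 -277.79   78.28] w 42.7 F [ 0.07  0.42 -1.85] turn [-0.22 -0.06  0.01]
520,-277,14 -> [-0.07 -0.08  6.43]
```

View pics/s4.png

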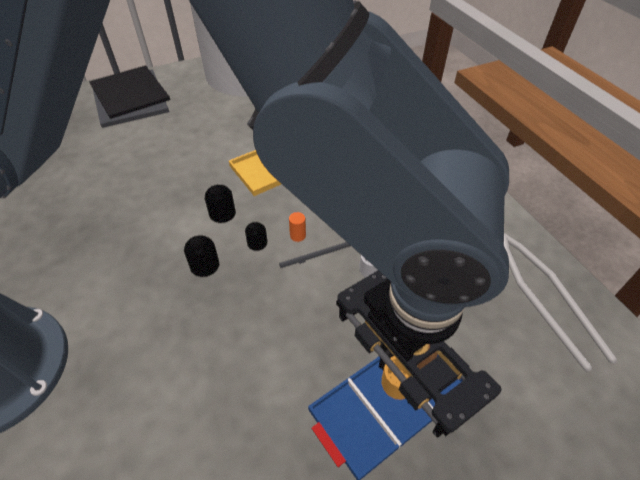

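The mould is held at about (395,383), over the middle compartment, so I'll lower it.

Emit:
{"op": "apply_moves", "data": {
  "motion": [
    [-0.1, 0, 3, 0, 0, 0, 255],
    [-0.1, 0, 5, 0, 0, 0, 255],
    [-0.1, 0, 6.1, 0, 0, 0, 255],
    [-0.1, 0, 6.3, 0, 0, 0, 255],
    [-0.1, 0, 6.3, 0, 0, 0, 255]
  ]
}}

```text
time_s: 7.58
position: [518.9, -275.3, 14.8]
eef_rot: [-3.139, 0.0, -1.388]
force: [0.2, 0.2, -2.4]
width: 42.7
```

```bash
python3 g.py  520,-277,14
```

```text
7.58 [ 518.93 -275.34   14.79] w 42.7 F [ 0.22  0.16 -2.4 ] turn [-0.15  0.03  0.1 ]
520,-277,14 -> [ 0.18 -0.07  0.08]
```

Emit:
{"op": "apply_moves", "data": {
  "motion": [
    [0.1, 0, 0.1, 0, 0, 0, 255],
    [0.1, 0, 0.15, 0, 0, 0, 255],
    [0.1, 0, 0.15, 0, 0, 0, 80],
    [0.1, 0, 0.15, 0, 0, 0, 80],
    [0.1, 0, 0.15, 0, 0, 0, 80]
  ]
}}

```text
time_s: 8.0
position: [519.6, -276.7, 14.1]
eef_rot: [-3.138, -0.001, -1.388]
force: [0.3, 0.5, -0.0]
width: 54.8
```

Emit:
{"op": "apply_moves", "data": {
  "motion": [
    [0, 0, 0, 0, 0, 0, 80],
    [0, 0, -3, 0, 0, 0, 80],
    [0, 0, -7, 0, 0, 0, 70],
    [0, 0, -11, 0, 0, 0, 70],
    [0, 0, -13, 0, 0, 0, 70]
  ]
}}

```text
time_s: 8.42
position: [521.0, -278.2, 148.8]
eef_rot: [-3.133, -0.006, -1.388]
force: [-0.1, -0.7, -0.5]
width: 62.5
```

```bash
python3 g.py  690,60,150
```

```text
8.42 [ 520.98 -278.21  148.82] w 62.5 F [-0.14 -0.72 -0.51] turn [-0.49 -0.36  0.09]
690,60,150 -> [-30.18 -22.78  -0.11]
```

Emit:
{"op": "apply_moves", "data": {
  "motion": [
    [-30.2, -23.6, 0, -0.5, -0.3, 0, 70],
    [-30.2, -23.6, 0, -0.5, -0.3, 0, 70],
    [-30.2, -23.6, 0, -0.5, -0.3, 0, 70],
    [-30.2, -23.6, 0, -0.5, -0.3, 0, 70],
    [-30.2, -23.6, 0, -0.5, -0.3, 0, 70]
  ]
}}

```text
time_s: 8.83
position: [617.1, -91.0, 147.3]
eef_rot: [-3.141, -0.001, -1.388]
force: [1.2, -1.0, -0.3]
width: 63.2
```

```bash
python3 g.py  699,60.5,130
```

```text
8.83 [617.08 -91.02 147.33] w 63.2 F [ 1.24 -1.01 -0.3 ] turn [-0.02 -0.08  0.05]
699,60.5,130 -> [-13.42 -10.8    1.72]
```

Emit:
{"op": "apply_moves", "data": {
  "motion": [
    [-13.4, -10.8, 1.7, 0, 0, 0, 70],
    [-13.4, -10.8, 1.7, 0, 0, 0, 70],
    [-13.4, -10.8, 1.7, 0, 0, 0, 70],
    [-13.4, -10.8, 1.7, 0, 0, 0, 70],
    [-13.4, -10.8, 1.7, 0, 0, 0, 70]
  ]
}}

```text
time_s: 9.25
position: [701.2, 66.9, 129.9]
eef_rot: [-3.138, 0.001, -1.383]
force: [-0.8, -0.7, 0.4]
width: 62.9
```

```bash
python3 - <<'E'
from h import *
p,d=r.snapshot("wrist");cv2.imwrite("pics/w5.png",p)
p,d=r.snapshot("side");cv2.imwrite("pics/s5.png",p)
E
python3 g.py  699,60.5,70 699,60.5,11
```

```text
9.35 [699.29  62.85 129.74] w 63.2 F [-0.56  0.22  0.15] turn [-0.02 -0.08  0.28]
699,60.5,70 -> [0.22 0.07 5.97]
699,60.5,11 -> [ 0.21  0.08 11.87]
```

View pics/w5.png

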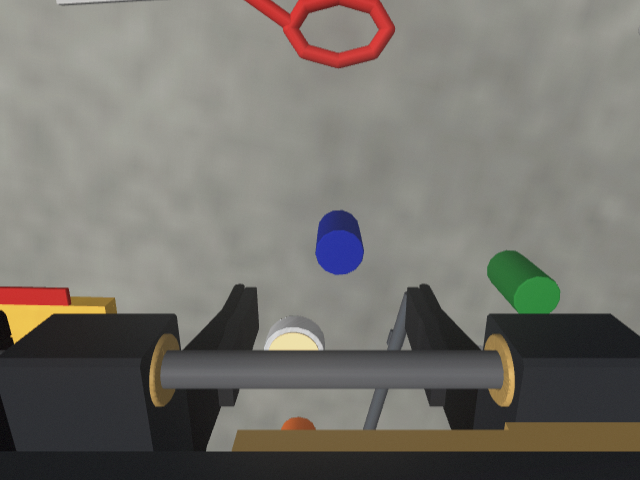

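View pics/s5.png

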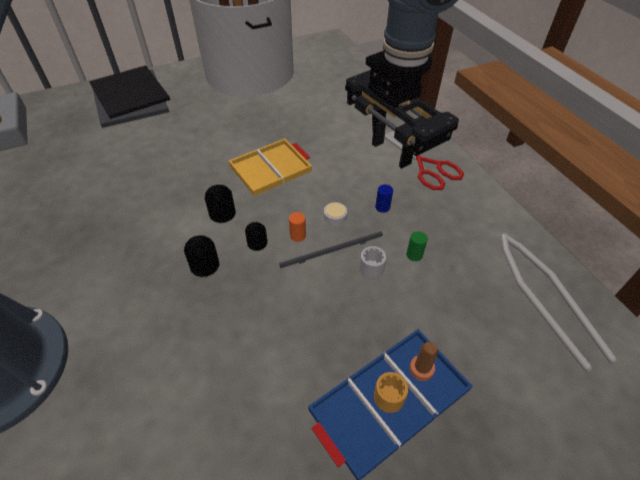

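The brass mould stands upright in the middle compartment at (391,393). The blue bar is at wrist (340,250), about 2 mm to the right, which matches the correction below.

Emit:
{"op": "apply_moves", "data": {
  "motion": [
    [0.2, 0.1, 4, 0, 0, 0, 70],
    [0.2, 0.1, 8, 0, 0, 0, 70],
    [0.2, 0.1, 11, 0, 0, 0, 70],
    [0.2, 0.1, 11.8, 0, 0, 0, 70],
    [0.2, 0.1, 11.8, 0, 0, 0, 70]
  ]
}}

```text
time_s: 9.77
position: [695.7, 58.9, 8.9]
eef_rot: [3.135, 0.0, -1.386]
force: [0.3, 0.0, -0.3]
width: 63.1
```

```bash
python3 g.py  699,60.5,11
```

```text
9.77 [695.74  58.85   8.91] w 63.1 F [ 0.28  0.01 -0.29] turn [ 0.38 -0.    0.17]
699,60.5,11 -> [-0.1  -0.35 -0.21]
```

Emit:
{"op": "apply_moves", "data": {
  "motion": [
    [-0.1, -0.3, -0.2, 0.4, 0, 0.2, 100],
    [-0.1, -0.3, -0.2, 0.4, 0, 0.2, 255],
    [-0.1, -0.3, -0.2, 0.4, 0, 0.2, 255],
    [-0.1, -0.3, -0.2, 0.4, 0, 0.2, 255],
    [-0.1, -0.3, -0.2, 0.4, 0, 0.2, 255]
  ]
}}

```text
time_s: 10.18
position: [699.6, 60.3, 12.7]
eef_rot: [-3.138, -0.001, -1.39]
force: [-0.3, -0.3, 0.2]
width: 37.8
```

Emit:
{"op": "apply_moves", "data": {
  "motion": [
    [0, 0, 0, 0, 0, 0, 255],
    [0, 0, 0, 0, 0, 0, 255],
    [0, 0, -4, 0, 0, 0, 255],
    [0, 0, -8, 0, 0, 0, 255],
    [0, 0, -12, 0, 0, 0, 255]
  ]
}}

```text
time_s: 10.6
position: [698.0, 60.5, 132.3]
eef_rot: [3.141, 0.0, -1.39]
force: [0.2, -1.2, -0.9]
width: 29.3
```

```bash
python3 g.py  453,-290,130
```

```text
10.6 [698.04  60.5  132.28] w 29.3 F [ 0.21 -1.24 -0.94] turn [ 0.03  0.01 -0.02]
453,-290,130 -> [30.06 30.42  0.24]
```

Emit:
{"op": "apply_moves", "data": {
  "motion": [
    [30, 30.4, 0, 0, 0, 0, 255],
    [30, 30.4, 0, 0, 0, 0, 255],
    [30, 30.4, 0, 0, 0, 0, 255],
    [30, 30.4, 0, 0, 0, 0, 255],
    [30, 30.4, 0, 0, 0, 0, 255]
  ]
}}

```text
time_s: 11.02
position: [577.9, -111.0, 132.8]
eef_rot: [3.141, -0.0, -1.388]
force: [0.8, -1.2, -1.9]
width: 29.1
```

```bash
python3 g.py  453,-290,130
```

```text
11.02 [ 577.95 -110.99  132.8 ] w 29.1 F [ 0.81 -1.17 -1.91] turn [ 0.01 -0.01  0.05]
453,-290,130 -> [15.34 15.53  0.29]
```

Emit:
{"op": "apply_moves", "data": {
  "motion": [
    [15.3, 15.5, 0.2, 0, 0, 0, 255],
    [15.3, 15.5, 0.2, 0, 0, 0, 255],
    [15.3, 15.5, 0.2, 0, 0, 0, 255],
    [15.3, 15.5, 0.2, 0, 0, 0, 255],
    [15.3, 15.5, 0.2, 0, 0, 0, 255]
  ]
}}

```text
time_s: 11.43
position: [458.2, -281.8, 131.1]
eef_rot: [3.141, -0.0, -1.388]
force: [1.2, -0.5, -0.6]
width: 29.6
```

```bash
python3 g.py  453,-290,80
```

```text
11.43 [ 458.23 -281.82  131.1 ] w 29.6 F [ 1.19 -0.55 -0.64] turn [ 0.01 -0.02  0.07]
453,-290,80 -> [0.71 0.66 5.11]
```

Emit:
{"op": "apply_moves", "data": {
  "motion": [
    [0.7, 0.6, 1, 0, 0, 0, 255],
    [0.7, 0.6, 4, 0, 0, 0, 255],
    [0.7, 0.6, 5, 0, 0, 0, 255],
    [0.7, 0.6, 5, 0, 0, 0, 255],
    [0.7, 0.6, 5, 0, 0, 0, 255]
  ]
}}

```text
time_s: 11.85
position: [453.5, -288.6, 80.5]
eef_rot: [3.14, 0.002, -1.387]
force: [0.2, 0.4, -0.9]
width: 29.5
```

```bash
python3 - <<'E'
from h import *
p,d=r.snapshot("side");cv2.imwrite("pics/s6.png",p)
E
python3 g.py  453,-290,17.5
```

```text
11.9 [ 454.22 -289.05   81.3 ] w 29.2 F [ 0.65  0.09 -0.9 ] turn [ 0.01 -0.01  0.16]
453,-290,17.5 -> [0.07 0.14 6.38]
```

View pics/s6.png

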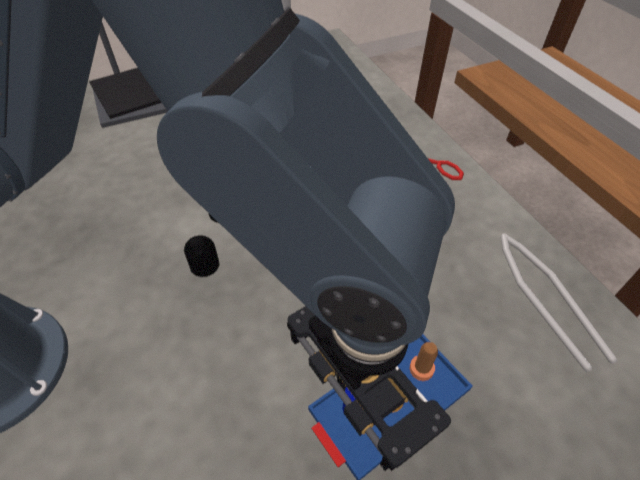

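The gripper is over the tag-end compartment with a glimpse of the blue bar at (348,398), so I'll lower it.

Emit:
{"op": "apply_moves", "data": {
  "motion": [
    [0.1, 0.1, 3, 0, 0, 0, 255],
    [0.1, 0.1, 5, 0, 0, 0, 255],
    [0.1, 0.1, 6.1, 0, 0, 0, 255],
    [0.1, 0.1, 6.3, 0, 0, 0, 255],
    [0.1, 0.1, 6.3, 0, 0, 0, 255]
  ]
}}

```text
time_s: 12.32
position: [453.8, -289.7, 18.5]
eef_rot: [3.141, 0.0, -1.385]
force: [0.3, 0.3, -1.1]
width: 29.3
```

```bash
python3 g.py  453,-290,17
```

```text
12.32 [ 453.83 -289.74   18.53] w 29.3 F [ 0.27  0.26 -1.09] turn [0.01 0.   0.22]
453,-290,17 -> [0.01 0.09 0.15]
```

Emit:
{"op": "apply_moves", "data": {
  "motion": [
    [0, 0, 0.15, 0, 0, 0, 255],
    [0, 0, 0.2, 0, 0, 0, 255],
    [0, 0, 0.2, 0, 0, 0, 100],
    [0, 0, 0.2, 0, 0, 0, 100],
    [0, 0, 0.2, 0, 0, 0, 100]
  ]
}}

```text
time_s: 12.73
position: [454.2, -290.1, 17.2]
eef_rot: [-3.141, -0.001, -1.385]
force: [-0.3, 0.4, 0.7]
width: 42.0
```

Emit:
{"op": "apply_moves", "data": {
  "motion": [
    [0, 0, 0, 0, 0, 0, 100],
    [0, 0, -3, 0, 0, 0, 100],
    [0, 0, -7, 0, 0, 0, 70],
    [0, 0, -11, 0, 0, 0, 70],
    [0, 0, -13, 0, 0, 0, 70]
  ]
}}

```text
time_s: 13.15
position: [455.5, -291.4, 151.3]
eef_rot: [-3.137, -0.006, -1.386]
force: [0.5, -0.9, 0.8]
width: 61.3
```

```bash
python3 g.py  518,60.5,130
```

```text
13.15 [ 455.51 -291.4   151.31] w 61.3 F [ 0.46 -0.93  0.79] turn [-0.24 -0.35  0.21]
518,60.5,130 -> [-33.45 -12.61   1.98]
```

Emit:
{"op": "apply_moves", "data": {
  "motion": [
    [-33.4, -12.6, 1, -0.2, -0.3, 0.2, 70],
    [-33.4, -12.6, 1, -0.2, -0.3, 0.2, 70],
    [-33.4, -12.6, 1, -0.2, -0.3, 0.2, 70],
    [-33.4, -12.6, 1, -0.2, -0.3, 0.2, 70],
    [-33.4, -12.6, 1, -0.2, -0.3, 0.2, 70]
  ]
}}

```text
time_s: 13.57
position: [491.4, -83.5, 143.2]
eef_rot: [-3.14, -0.001, -1.39]
force: [1.5, -0.4, 0.6]
width: 63.5
```

```bash
python3 g.py  518,60.5,130
```

```text
13.57 [491.38 -83.51 143.19] w 63.5 F [ 1.49 -0.43  0.55] turn [-0.07 -0.07 -0.05]
518,60.5,130 -> [-13.69  -5.2    1.31]
```

Emit:
{"op": "apply_moves", "data": {
  "motion": [
    [-13.7, -5.2, 1.3, 0, 0, 0, 70],
    [-13.7, -5.2, 1.3, 0, 0, 0, 70],
    [-13.7, -5.2, 1.3, 0, 0, 0, 70],
    [-13.7, -5.2, 1.3, 0, 0, 0, 70],
    [-13.7, -5.2, 1.3, 0, 0, 0, 70]
  ]
}}

```text
time_s: 13.98
position: [517.9, 65.0, 130.0]
eef_rot: [-3.14, -0.0, -1.385]
force: [0.6, 0.2, 0.7]
width: 63.1
```

```bash
python3 - <<'E'
from h import *
p,d=r.snapshot("wrist");cv2.imwrite("pics/w7.png",p)
p,d=r.snapshot("side");cv2.imwrite("pics/s7.png",p)
E
python3 g.py  518,60.5,11
```

```text
14.08 [517.72  61.34 130.1 ] w 63.4 F [ 0.34 -0.44  0.13] turn [-0.06 -0.09  0.11]
518,60.5,11 -> [ 0.07 -0.   11.91]
```

View pics/w7.png

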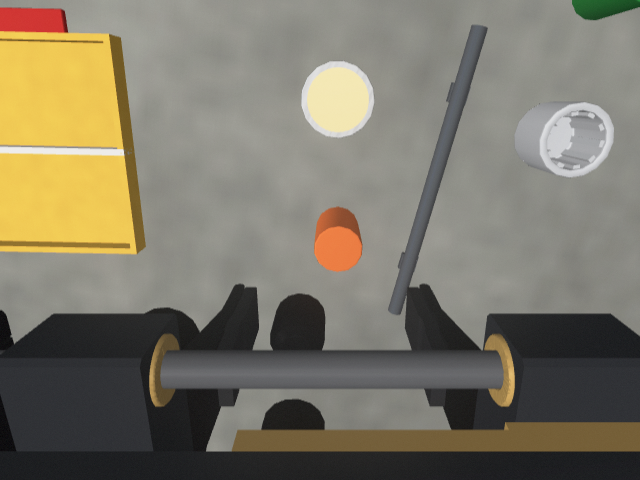

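View pics/s7.png

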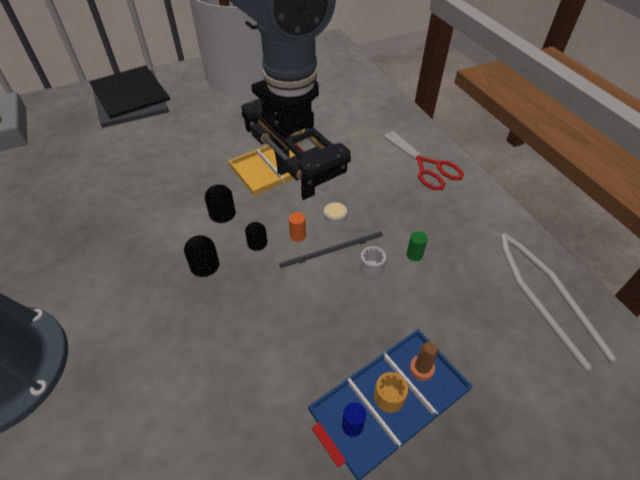

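The blue kit stands in order: bar (354,419), mould (391,393), stamp (424,365). The amber bar at wrist (338,245) is centred between the jaws and clear of the rod.

Emit:
{"op": "apply_moves", "data": {
  "motion": [
    [0.1, 0, 4, 0, 0, 0, 80],
    [0.1, 0, 8, 0, 0, 0, 80],
    [0.1, 0, 11, 0, 0, 0, 80],
    [0.1, -0.1, 11.8, 0, 0, 0, 80],
    [0.1, -0.1, 11.8, 0, 0, 0, 80]
  ]
}}

```text
time_s: 14.5
position: [517.6, 58.9, 10.3]
eef_rot: [3.138, -0.0, -1.39]
force: [1.1, -0.6, 0.9]
width: 59.9
```

```bash
python3 g.py  518,60.5,11
```

```text
14.5 [517.64  58.94  10.26] w 59.9 F [ 1.11 -0.56  0.89] turn [ 0.21 -0.03 -0.03]
518,60.5,11 -> [-0.15 -0.06 -0.07]
```

Emit:
{"op": "apply_moves", "data": {
  "motion": [
    [-0.1, 0, -0.1, 0.2, 0, 0, 100],
    [-0.1, 0, -0.1, 0.2, 0, 0, 255],
    [-0.1, 0, -0.1, 0.2, 0, 0, 255],
    [-0.1, 0, -0.1, 0.2, 0, 0, 255],
    [-0.1, 0, -0.1, 0.2, 0, 0, 255]
  ]
}}

```text
time_s: 14.92
position: [518.3, 59.9, 12.6]
eef_rot: [-3.139, -0.001, -1.39]
force: [-0.5, -0.3, -0.8]
width: 34.5
```

Emit:
{"op": "apply_moves", "data": {
  "motion": [
    [0, 0, 0, 0, 0, 0, 255],
    [0, 0, 0, 0, 0, 0, 255],
    [0, 0, -4, 0, 0, 0, 255],
    [0, 0, -7, 0, 0, 0, 255],
    [-4, 0, -8, 0, 0, 0, 255]
  ]
}}

```text
time_s: 15.33
position: [516.4, 94.8, 95.5]
eef_rot: [-3.13, -0.005, -1.396]
force: [1.3, 0.2, -0.6]
width: 29.4
```

```bash
python3 g.py  569,267,85
```

```text
15.33 [516.41  94.81  95.49] w 29.4 F [ 1.34  0.2  -0.57] turn [-0.64 -0.29 -0.39]
569,267,85 -> [-16.05  -8.16   1.06]
```

Emit:
{"op": "apply_moves", "data": {
  "motion": [
    [-16, -8.2, 0.6, -0.6, -0.3, -0.4, 255],
    [-16, -8.2, 0.6, -0.6, -0.3, -0.4, 255],
    [-16, -8.2, 0.6, -0.6, -0.3, -0.4, 255],
    [-16, -8.2, 0.6, -0.6, -0.3, -0.4, 255],
    [-16, -8.2, 0.6, -0.6, -0.3, -0.4, 255]
  ]
}}

```text
time_s: 15.75
position: [571.7, 272.7, 90.1]
eef_rot: [-3.135, 0.003, -1.385]
force: [0.5, 0.7, -1.2]
width: 29.2
```

```bash
python3 - <<'E'
from h import *
p,d=r.snapshot("side");cv2.imwrite("pics/s8.png",p)
E
python3 g.py  569,267,17.5
```

```text
15.8 [571.25 272.02  89.85] w 29.5 F [ 0.56  0.68 -1.64] turn [-0.31  0.11  0.28]
569,267,17.5 -> [0.47 0.35 7.23]
```

View pics/s8.png

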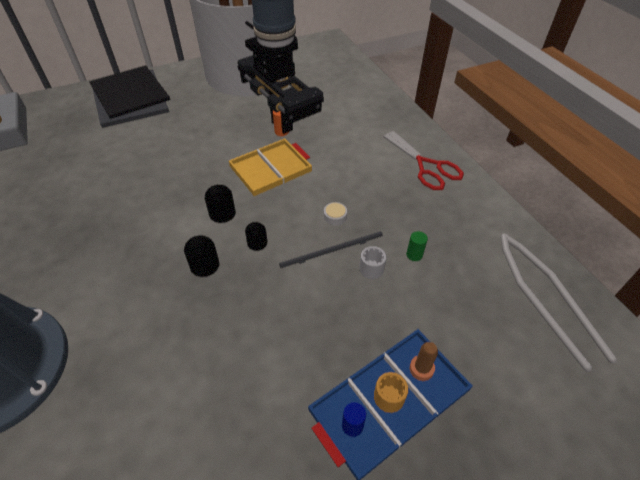

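```bash
python3 - <<'E'
from h import *
c=r.camera_model("side")
for u,v in ((285,141),(311,167),(256,192),(230,166)): print(ray(c,u,v,15).round(1))
d=np.load("pics/side0.npy");print(cloud(c,d)[157,287],cloud(c,d)[173,254])
E
```

```text
[593.2 318.1  15. ]
[611.4 213.7  15. ]
[480.8 188.4  15. ]
[456.1 285.7  15. ]
[580.8966903  275.71063355   5.34661861] [497.81050388 254.3591228    5.9203735 ]
```

```bash
python3 - <<'E'
from h import *
p=cv2.imread("pics/side0.png");c=r.camera_model("side");hsv=cv2.cvtColor(p,cv2.COLOR_BGR2HSV)
m=cv2.inRange(hsv,(15,120,80),(35,255,255));m=cv2.morphologyEx(m,cv2.MORPH_CLOSE,np.ones((9,9)));m[:,:220]=0;m[:,320:]=0;m[205:]=0
k=max(cv2.findContours(m,0,2)[0],key=cv2.contourArea)
print(cv2.minAreaRect(np.array([ray(c,u,v,12)[:2] for u,v in k[:,0]],np.float32)))
d=np.load("pics/side0.npy");C=cloud(c,d);C2=cloud(r.camera_model("top"),np.load("pics/top0.npy"))
w=C[m>0];w=w[(w[:,2]>12)&(w[:,2]<20)];print("side rim",cv2.minAreaRect(w[:,:2].astype(np.float32)))
w=C2[185:285,135:220].reshape(-1,3);w=w[(w[:,2]>11)&(w[:,2]<22)];print("top rim",cv2.minAreaRect(w[:,:2].astype(np.float32)))
E
```

```text
((535.0249633789062, 257.8913269042969), (146.32815551757812, 126.90616607666016), 9.795308113098145)
side rim ((536.1470336914062, 260.9701843261719), (141.36114501953125, 115.08781433105469), 9.501005172729492)
top rim ((542.8648681640625, 262.81573486328125), (153.57040405273438, 113.12549591064453), 9.603163719177246)
```

The side and top views agree on the yellow tray centre, (536,261), so the amber target stands.

Emit:
{"op": "apply_moves", "data": {
  "motion": [
    [0.5, 0.3, 2, 0, 0, 0.2, 255],
    [0.5, 0.3, 5, -0.3, 0, 0.2, 255],
    [0.5, 0.3, 6.6, -0.3, 0, 0.2, 255],
    [0.5, 0.3, 7, -0.3, 0, 0.2, 255],
    [0.5, 0.3, 7, -0.3, 0, 0.2, 255]
  ]
}}

```text
time_s: 16.22
position: [567.7, 265.5, 18.5]
eef_rot: [3.137, 0.001, -1.388]
force: [0.1, 0.5, -0.4]
width: 29.4
```

```bash
python3 g.py  569,267,16.5
```

```text
16.22 [567.67 265.47  18.53] w 29.4 F [ 0.08  0.46 -0.41] turn [0.26 0.08 0.05]
569,267,16.5 -> [-0.13 -0.16  0.2 ]
```

Emit:
{"op": "apply_moves", "data": {
  "motion": [
    [0, 0, 0.1, 0, 0, 0, 255],
    [0, 0, 0.2, 0, 0, 0, 255],
    [0, 0, 0.2, 0, 0, 0, 100],
    [0, 0, 0.2, 0, 0, 0, 100],
    [0, 0, 0.2, 0, 0, 0, 100]
  ]
}}

```text
time_s: 16.63
position: [568.3, 265.6, 17.3]
eef_rot: [3.139, 0.001, -1.388]
force: [-0.6, -0.1, 0.2]
width: 42.0
```

Emit:
{"op": "apply_moves", "data": {
  "motion": [
    [0, 0, 0, 0, 0, 0, 100],
    [0, 0, -3, 0, 0, 0, 100],
    [0, 0, -7, 0, 0, 0, 70],
    [0, 0, -11, 0, 0, 0, 70],
    [0, 0, -11, 0, 0, 0, 70]
  ]
}}

```text
time_s: 17.05
position: [574.3, 267.2, 135.8]
eef_rot: [-3.128, 0.003, -1.388]
force: [1.7, 1.3, 1.1]
width: 61.6
```

```bash
python3 g.py  442,73,130
```

```text
17.05 [574.33 267.23 135.83] w 61.6 F [1.71 1.29 1.06] turn [-0.79  0.16  0.07]
442,73,130 -> [16.7  16.55  0.31]
```

Emit:
{"op": "apply_moves", "data": {
  "motion": [
    [16.7, 16.5, 0.3, -0.8, 0.2, 0, 70],
    [16.7, 16.5, 0.3, -0.8, 0.2, 0, 70],
    [16.7, 16.5, 0.3, -0.8, 0.2, 0, 70],
    [16.7, 16.5, 0.3, -0.8, 0.2, 0, 70],
    [16.7, 16.5, 0.3, -0.8, 0.2, 0, 70]
  ]
}}

```text
time_s: 17.47
position: [453.5, 90.2, 130.3]
eef_rot: [-3.14, -0.001, -1.387]
force: [1.1, -1.8, 0.4]
width: 62.7
```

```bash
python3 g.py  442,73,130
```

```text
17.47 [453.46  90.2  130.27] w 62.7 F [ 1.1  -1.8   0.37] turn [-0.08 -0.07  0.14]
442,73,130 -> [1.48 1.44 0.03]
```

Emit:
{"op": "apply_moves", "data": {
  "motion": [
    [1.5, 1.4, 0, 0, 0, 0, 70],
    [1.5, 1.4, 0, 0, 0, 0, 70],
    [1.5, 1.4, 0, 0, 0, 0, 70],
    [1.5, 1.4, 0, 0, 0, 0, 70]
  ]
}}

```text
time_s: 17.8
position: [443.9, 73.1, 130.7]
eef_rot: [-3.138, -0.002, -1.387]
force: [-0.5, -0.5, -0.8]
width: 63.6
```

```bash
python3 - <<'E'
from h import *
p,d=r.snapshot("wrist");cv2.imwrite("pics/w9.png",p)
p,d=r.snapshot("side");cv2.imwrite("pics/s9.png",p)
E
python3 g.py  442,73,7
```

```text
17.9 [443.85  73.6  130.46] w 62.9 F [ 0.52 -0.26 -0.2 ] turn [-0.19 -0.09  0.22]
442,73,7 -> [ 0.01  0.23 12.35]
```

View pics/w9.png

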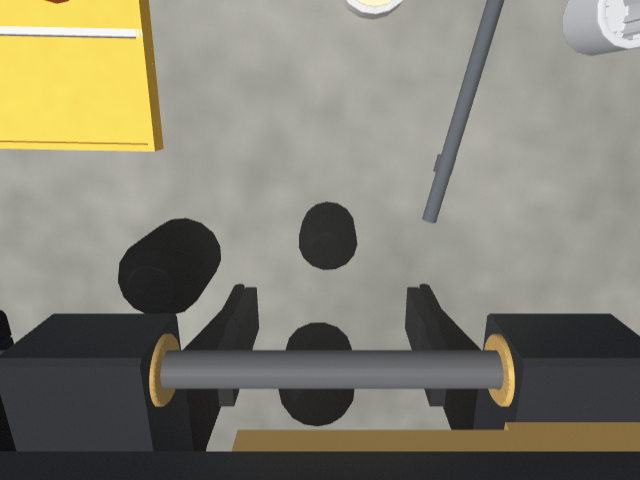

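View pics/s9.png

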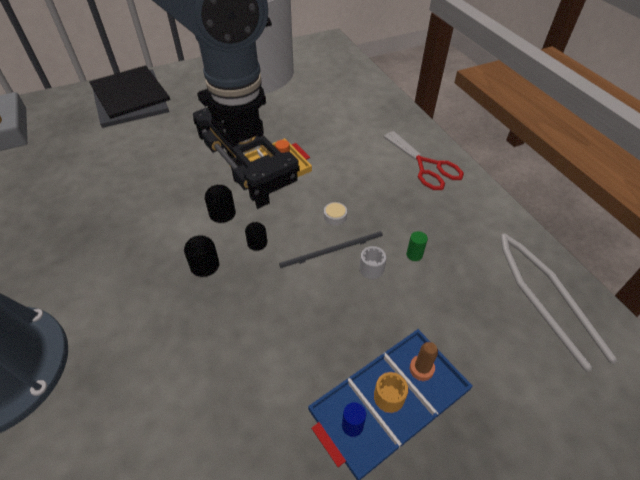

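The former at wrist (328,235) is centred. The larger look-alikes at (170,265) and (316,375) stay clear of the fingers.

Emit:
{"op": "apply_moves", "data": {
  "motion": [
    [0, 0.2, 4, 0, 0, 0, 75],
    [0, 0.2, 8, 0, 0, 0, 75],
    [0, 0.2, 11, 0, 0, 0, 75],
    [0, 0.2, 12, 0, 0, 0, 75],
    [0, 0.2, 12, 0, 0, 0, 75]
  ]
}}

```text
time_s: 18.32
position: [441.4, 74.1, 7.6]
eef_rot: [3.14, -0.0, -1.384]
force: [0.1, -0.1, 0.0]
width: 61.3
```

```bash
python3 g.py  442,73,9
```

```text
18.32 [441.42  74.14   7.62] w 61.3 F [ 0.09 -0.12  0.01] turn [ 0.08 -0.01  0.31]
442,73,9 -> [ 0.12 -0.04 -0.14]
```

Emit:
{"op": "apply_moves", "data": {
  "motion": [
    [0.1, 0, -0.1, 0, 0, 0.3, 100],
    [0.1, 0, -0.1, 0, 0, 0.3, 255],
    [0.1, 0, -0.1, 0, 0, 0.3, 255],
    [0.1, 0, -0.1, 0, 0, 0.3, 255],
    [0.1, 0, -0.1, 0, 0, 0.3, 255]
  ]
}}

```text
time_s: 18.73
position: [442.4, 73.2, 9.6]
eef_rot: [-3.141, -0.001, -1.389]
force: [0.3, 0.9, 2.7]
width: 36.7
```

Emit:
{"op": "apply_moves", "data": {
  "motion": [
    [0, 0, 0, 0, 0, 0, 255],
    [0, 0, 0, 0, 0, 0, 255],
    [0, 0, -4, 0, 0, 0, 255],
    [0, 0, -8, 0, 0, 0, 255],
    [0, 0, -10, 0, 0, 0, 255]
  ]
}}

```text
time_s: 19.15
position: [443.0, 73.2, 111.6]
eef_rot: [-3.139, -0.001, -1.389]
force: [0.5, -0.1, -0.3]
width: 36.7
```

```bash
python3 g.py  502,256,110
```

```text
19.15 [442.96  73.22 111.64] w 36.7 F [ 0.45 -0.13 -0.33] turn [-0.14 -0.07  0.02]
502,256,110 -> [-16.91  -9.11   0.17]
```

Emit:
{"op": "apply_moves", "data": {
  "motion": [
    [-16.9, -9.1, 0, 0, 0, 0, 255],
    [-16.9, -9.1, 0, 0, 0, 0, 255],
    [-16.9, -9.1, 0, 0, 0, 0, 255],
    [-16.9, -9.1, 0, 0, 0, 0, 255],
    [-16.9, -9.1, 0, 0, 0, 0, 255]
  ]
}}

```text
time_s: 19.57
position: [503.2, 259.5, 112.2]
eef_rot: [-3.136, -0.0, -1.388]
force: [0.8, -0.4, -0.5]
width: 36.7
```

```bash
python3 - <<'E'
from h import *
p,d=r.snapshot("side");cv2.imwrite("pics/s10.png",p)
E
python3 g.py  502,256,80 502,256,15
```

```text
19.62 [505.27 262.77 112.49] w 36.8 F [ 2.67  2.12 -1.45] turn [-0.58  0.13  0.2 ]
502,256,80 -> [0.61 0.48 3.24]
502,256,15 -> [0.63 0.54 9.74]
```

View pics/s10.png

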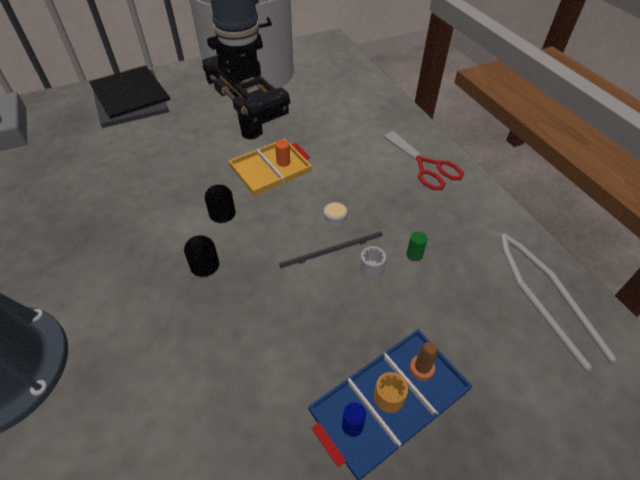

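The amber bar stands at (283,153) in the compartment by the tag. The former is held over the other one, so I'll lower it.

Emit:
{"op": "apply_moves", "data": {
  "motion": [
    [0.5, 0.4, 2, -0.5, 0, 0, 255],
    [0.5, 0.4, 5, -0.5, 0, 0, 255],
    [0.5, 0.4, 7, -0.5, 0, 0, 255],
    [0.5, 0.4, 7, -0.5, 0, 0, 255],
    [0.5, 0.4, 7, -0.5, 0, 0, 255]
  ]
}}

```text
time_s: 20.03
position: [501.6, 256.8, 41.6]
eef_rot: [3.139, 0.002, -1.386]
force: [0.2, 0.1, 0.1]
width: 36.4
```

```bash
python3 g.py  502,256,14
```

```text
20.03 [501.64 256.76  41.55] w 36.4 F [0.19 0.05 0.09] turn [0.12 0.11 0.19]
502,256,14 -> [ 0.09 -0.03  2.75]
```

Emit:
{"op": "apply_moves", "data": {
  "motion": [
    [0, 0, 1.5, 0, 0, 0, 255],
    [0, 0, 2.4, 0, 0, 0, 255],
    [0, 0, 2.7, 0, 0, 0, 255],
    [0, 0, 2.75, 0, 0, 0, 255],
    [0, 0, 2.75, 0, 0, 0, 255]
  ]
}}

```text
time_s: 20.45
position: [501.9, 256.8, 14.6]
eef_rot: [3.14, 0.002, -1.386]
force: [0.1, 0.3, -0.7]
width: 36.7
```

Emit:
{"op": "apply_moves", "data": {
  "motion": [
    [0, 0, 0, 0, 0, 0, 255],
    [0, 0, 0, 0, 0, 0, 85],
    [0, 0, 0, 0, 0, 0, 85],
    [0, 0, 0, 0, 0, 0, 85],
    [0, 0, 0, 0, 0, 0, 85]
  ]
}}

```text
time_s: 20.87
position: [502.2, 256.9, 15.0]
eef_rot: [3.141, 0.002, -1.386]
force: [0.7, 0.3, -0.2]
width: 54.7
```

Emit:
{"op": "apply_moves", "data": {
  "motion": [
    [0, 0, 0, 0, 0, 0, 85],
    [0, 0, -3, 0, 0, 0, 85],
    [0, 0, -7, 0, 0, 0, 70],
    [0, 0, -11, 0, 0, 0, 70],
    [0, 0, -14, 0, 0, 0, 70]
  ]
}}

```text
time_s: 21.28
position: [503.0, 256.9, 157.7]
eef_rot: [-3.14, 0.002, -1.386]
force: [1.0, 1.2, 0.2]
width: 62.5
```

Emit:
{"op": "apply_moves", "data": {
  "motion": [
    [8, 8, -2, 0, 0, 0, 70],
    [8, 12, -5, 0, 0, 0, 70],
    [8, 12, -5, 0, 0, 0, 70],
    [8, 12, -5, 0, 0, 0, 70],
    [8, 12, -5, 0, 0, 0, 70]
  ]
}}

```text
time_s: 21.7
position: [394.6, 154.1, 208.7]
eef_rot: [3.14, 0.002, -1.387]
force: [0.2, 0.3, 0.7]
width: 62.9
```

```bash
python3 - <<'E'
from h import *
p,d=r.snapshot("side");cv2.imwrite("pics/s11.png",p);np.save("pics/s11.npy",d)
p,d=r.snapshot("top");cv2.imwrite("pics/t11.png",p);np.save("pics/t11.npy",d)
E
python3 g.py
```

```text
21.8 [399.82 155.82 208.12] w 63.2 F [ 1.08 -0.08 -0.21] turn [-0.25  0.13  0.1 ]
```

View pics/s11.png

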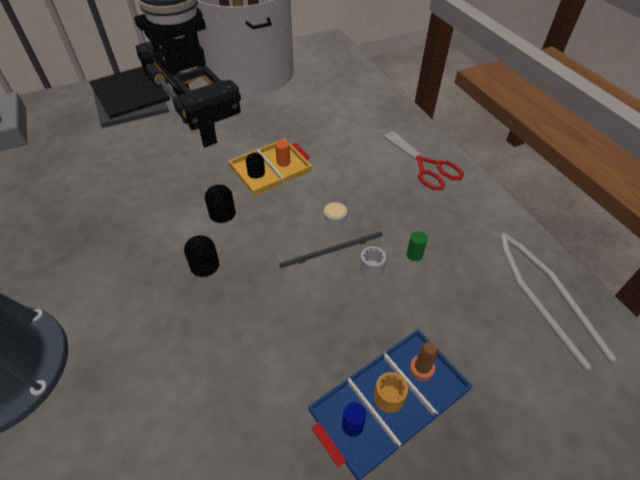

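View pics/t11.png

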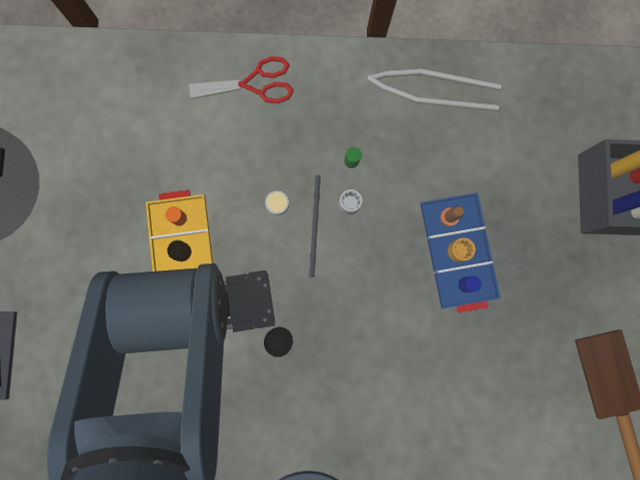

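Both kits look right. Next I'll measure the positions in the tray frames from depth.

```bash
python3 - <<'E'
from h import *
np.set_printoptions(precision=1,suppress=True)
def fr(c,a,p):
    a=np.radians(a);e=np.array([np.cos(a),np.sin(a)]);d=np.array(p)-c
    return np.array([d@e,d@np.array([-e[1],e[0]])])
B=(np.array([520.3,-276.5]),11.4);Y=(np.array([535.8,261.2]),189.5)
for n,f,P in (("side","s11",dict(blue=(354,419,B),brass=(391,393,B),stamp=(426,360,B),amber=(283,153,Y),former=(255,165,Y),green=(417,245,None),steel=(373,261,None))),
            ("top","t11",dict(blue=(469,284,B),stamp=(452,214,B),brass=(462,249,B),amber=(175,215,Y),former=(179,250,Y),green=(353,157,None)))):
    C=cloud(r.camera_model(n),np.load(f"pics/{f}.npy"))
    for k,(u,v,t) in P.items():
        w=C[v-20:v+21,u-20:u+21].reshape(-1,3)
        c0=np.median(C[v-3:v+4,u-3:u+4].reshape(-1,3),0)
        w=w[(w[:,2]>21)&(np.hypot(*(w-c0)[:,:2].T)<40)]
        zt=np.percentile(w[:,2],97);q=w[w[:,2]>zt-5];m=(q[:,:2].min(0)+q[:,:2].max(0))/2
        print(n,k,"ztop",round(zt,1),m,"ext",np.ptp(q[:,:2],axis=0),"tray",fr(*t,m) if t else "")
E
```

```text
side blue ztop 56.2 [ 454.6 -290.9] ext [29.1 29.5] tray [-67.2  -1.2]
side brass ztop 46.2 [ 519.  -277.4] ext [42.4 42.8] tray [-1.4 -0.6]
side stamp ztop 75.8 [ 584.6 -259.7] ext [19.4 21.1] tray [66.3  3.7]
side amber ztop 56.4 [567.1 263.8] ext [29.  31.1] tray [-31.3   2.6]
side former ztop 52.3 [501.8 254.9] ext [29.8 28.8] tray [34.6  0.6]
side green ztop 52.4 [692.2 -67.4] ext [28.1 28.8] tray 
side steel ztop 42.1 [606.  -64.9] ext [42.4 43.2] tray 
top blue ztop 56.5 [ 454.9 -289.4] ext [29.2 28.2] tray [-66.7   0.3]
top stamp ztop 76.1 [ 584.7 -258.1] ext [18.6 17.9] tray [66.7  5.3]
top brass ztop 46.1 [ 519.4 -276.4] ext [43.1 42.9] tray [-0.9  0.3]
top amber ztop 56.6 [567.7 263.6] ext [28.5 27.9] tray [-31.8   2.9]
top former ztop 52.9 [502.6 256.2] ext [29.6 29.3] tray [33.6 -0.6]
top green ztop 53.5 [691.8 -66.7] ext [28.1 28.4] tray
```

All within tolerance, with tops +4 mm as expected and the green bar and steel mould unmoved. I'm handing it in.

```bash
python3 -c "
from station import r
print(r.job_done())"
```

```text
the job is handed in; nothing more can be done
None
```

Both kits are laid out and the job is handed in at about 22 s on the robot's clock, well inside the 128 s limit. The blue tray holds the blue bar, brass mould and stamp from the tag; the yellow tray holds the amber bar, then the smallest former.

- **Positions:** in the last pictures, both cameras put every piece within 3 mm of its compartment centre along the tray and 6 mm across.
- **Standing:** each top had risen about 4 mm, as it should on the tray floor. Everything looked upright, and the gripper was open and clear of the pieces.
- **Left in place:** the green bar is within 1 mm of where it started in both views. The steel mould is too, but that rests on the side view only, since the first top-view reading of it failed.
- **Disagreements:**
  - Rough corners picked by eye put the yellow tray about 10 mm off in y. The contour and depth fits from both views agreed to 4 mm in y, so I used those.
  - One top-view depth fit of that tray's rim was 7 mm off in x, with an oversized outline, so I set it aside.

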